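Put the ring roller back in gear

ROBOT

A 6-joint arm with a two-finger parallel gripper is mounted at the origin on the work surface. World frame = base frame: x ahead of the robot, y to its left, z up, the work surface at z = 0. Lengths are in mm, angles in degrees, forces in N, time in s.
With the tool pointing down it reaches from about 250 to 800 mm from the base axis. Payload 8.5 kg.
Tool frame: the origin (TCP) lies at the centre of the arm's flange, where the gripper is bolted on; the fingertips stand 173 mm ahead of it and the grasp point (between the pads) lies 155 mm ahead of it (r.grasp_offset is the z of the grasp point in the tool frame, in mm); z points along the fingers, y is the line along which they close (so a half turn about z gives the same grasp; the last joint's range is limited). The gripper opens to 85 mm and grips with 20 to 120 N. Pads are 22 mm wide; open, the fingers measure 114 mm over their backs; the gripper's body (76 mm by 85 mm) begins 54 mm behind the grasp point. The pads swing forward as they close: fully open they stand 13 mm farther back than shut.
Start: joints at [-68.354, 13.648, -0.773, 75.585, 0, 90], TCP at [193.649, -487.953, 404.676] pointing down, gripper open.
Joint ranges: [-152.45, 152.45], [-59.26, 108.67], [-65.41, 83.53], [-104.44, 129.93], [-82.83, 76.93], [-180, 180]. Speed limits (degrees/s): [127.2, 127.2, 159.86, 180, 180, 180].

INTERFACE

Orientations are given as a 3x3 rotation matrix whose columns are the frame's x, y, z axes.
In Python, from rig import r gives the robot as it stands. The module is installed in compiled form; this text tells all that it offers.
- The arm moves only by the tool carry_out, never from a script. Its arguments are lists of equal length, an entry for each row: "claw": the closure, from 0 (fully open) to 1 (shut); "offset": the shift along the tool's x, y, z in m, a list of three; "turn": the turn, a rotation vector about the tool's x, y, z in rad, a list of three. A call has 1 to 5 rows; each row shifts and turns the commanded pose from where the row before left it, along the tool's axes as they then stand; what a row does not reach is not made up. A row lasts 1/10 s, in which the tool goes at most 50 mm and 8.59 degrees, less where a joint would pass 70% of its speed; a pose out of reach is approached as far as the arm can. A call is refused whole if a number of a shift passes 0.05 or a number of a turn 0.15, either way. A call with a gripper value outside its range is refused whole. The fingers move at their own pace and stop on an object; the grip force is fixed at half the most. Time passes only in rows, so rows that do not move let the fingers close. It gives the time, the measured TCP pose, the force, the opening and the grip force at its end, in the units of the state.
- r.read_state(): the state, without advancing time (a new reading comes with each control period).
- r.get_image(name): name is "side" or "top" or "wrist"; returns a dict with "color" (420x560x3 uint8, blue, green, red), "depth" (420x560 float32, mm along the optical axis (not along the pixel's ray), 0 where there is no reading), "intrinsics" (3x3 intrinsics, pixels), "k1" (the pictures are not rectified: a ray, as slopes to the right and down, at radius r is drawn at 1 + k1 r^2 times it, then the intrinsics apply), "R" (3x3) and "t" (3): a world point X has camera coordinates R X + t. Camera axes: x right, y down, z forward; pixel columns grow to the right and rows downward; lengths in mm; the calibration is good to about 2 mm. A picture is of the moment at which its call begins.
- r.finish_job(): hands the job in; it is judged then, once.
Trained networks look in a picture, given as the dict that the camera call returned (one of the last four; its "shot" number tells which), for a name from the list of things; names that differ only in an ending like _2 or _b are one class to them, and where a whole thing is asked for, a point or a joint stands for the part that bears it (a point fixed in the world has none). Each returns a list of dicts, best first, with "p" (0 to 1); they miss things now and then, are a little off and sometimes report something else, mostly with a low value. They report only what shows in the picture. A call takes as long as a camera call.
- r.search_frame(thing, picture): "position" ([column, row] as shares, 0 to 1, of the picture: columns of its width, rows of its height, amid what is visible of it).
- r.mark_of(thing, picture): "position" ([column, row] as shares, 0 to 1, of the picture: columns of its width, rows of its height: a listed point, or the origin of a listed thing).
The state is a dict: "time_s": time; "joint_pos": joint angles; "dq": joint speeds; "joint_torque": joint torques, N m; "ee_pos": TCP position; "orientation": TCP orientation; "force": force on the tool from outside, world axes, zero at the start; "moment": the same for the moment, N m; "finger_gap": finger opening in mm; "grasp_force": force on a finger pad.
Only numpy, scipy, OpenCV 4.12 (cv2) and the standard library are available. Lean on these libraries where they do the work, as an engineer would, in place of code of your own. Each camera call takes 0.05 s, during which the arm holds its last target. There are 200 camera calls.

TASK

The hand ring roller's sliding feed gear has been slid up its shaft, out of mesh. Turn the crank until the teeth line up, press the sliding gear all the way down into mesh without forcing it, and swing the keeper fully in over its hub. Then crank about a quarter turn either way so that the sliding gear is carried round, let go, and leave the other things on the bench where they are.

Things in the scene. Friction and masses are not known exactly. Their poses are not given: they have to be found in the camera images.
- roller: Hand ring roller bolted to the bench: green two-plate frame 190 x 300 mm, top plate's upper face at 77 mm. Origin on the bench surface midway between the two gear shafts. Its y axis runs from the crank shaft (y = -48 mm) through the sliding gear's shaft (y = +48) to the keeper's pivot (y = +128); x is level, z up. Three thin guard studs, 122 mm high, stand at (-66, 0), (-66, 108) and (66, -105) mm
- crank (a joint): Crank angle, rad, anticlockwise seen from above, endless; 0 = arm points at the sliding gear's shaft. Its feed gear (16 teeth, pitch radius 48, tip radius 53, from 83 to 103 mm high) is fixed to it with a tooth exactly under the arm. Stays where left; needs about 2 N at the knob, 4 N once in gear
- crank_knob (a point): Centre of the crank's upright black hand knob, diameter 28 mm, from 153 to 208 mm high, 65 mm from the crank shaft's axis. The arm is 24 mm wide, underside 142 mm high, and clears the sliding gear (even when that is up) and its shaft as it goes round
- roll (a joint): Angle of the second feed roll, its shaft and the sliding gear keyed to it, rad, anticlockwise seen from above, endless; 0 = the gear's marked tooth points at the crank shaft. Stiff (0.12 N m): it stays where it is. The same gear size as the crank's (16 teeth, 22.5 degrees apart): the teeth can slide into mesh where crank + roll = half a pitch (0.196 rad), give or take whole pitches (0.3927 rad), within about 0.03 rad
- gear_slide (a joint): How far the sliding gear has been pushed down its shaft, m: 0 = fully up, 0.025 = home on its shoulder, level with the crank's gear. Unmeshed teeth meet at about 0.005. Snug: it stays where it is left and takes about 10 N to push down
- gear: The sliding steel gear: 16 teeth 20 mm wide, tip radius 53 mm, with a flat boss of radius 34 mm standing 8 mm above it. Origin on its axis at its underside (z 108 mm when fully up, 83 mm when home); x points to its marked tooth
- gear_hub (a point): Centre of the boss's flat top (136 mm high when fully up, 111 mm when home). The shaft, radius 12 mm, passes up through it to 146 mm above the bench, so press on the flat ring round the shaft, between radius 12 and 34 mm
- gear_mark (a point): White paint dot, 6 mm, on the sliding gear's upper face at the root of its marked tooth, 45.5 mm from the gear's axis
- keeper (a joint): Swing keeper's angle, rad: 0 = fully in, against its stop, its 62 mm arm lying over the gear's boss (arm from 114.5 to 120.5 mm high, 24 mm wide, its end 62 mm from the pivot); grows to 2.1 as it swings out towards machine -x (clockwise seen from above). Stays where left, needs about 2 N at the pin. The gear, when up, is in its way
- keeper_pin (a point): Centre of the keeper's upright steel finger pin, diameter 14 mm, from 119 to 153 mm high, 40 mm from the keeper's pivot. The pivot is at machine (0, 128) mm
- oil_bottle: Grey oil bottle, diameter 60, 190 mm high, on the bench beyond the crank. Origin at the centre of its underside. To be left alone
- guard: The roller's green sheet-metal gear guard, 150 x 240 x 62 mm, lying on the bench. Origin at the centre of its underside. To be left alone
- wrench: Steel wrench, 200 mm long along its x axis, 8 mm thick, on the bench before the roller. Origin at the centre of its underside. To be left alone
- hoop: Finished flat-bar hoop, diameter 160, 25 mm high, lying on the bench. Origin at the centre of its underside. To be left alone

How it is judged (in metres and radians):
On the way, in this order (a step that is already met when the one before it is completed fails the run):
1. the sliding gear is pressed home in mesh (value of joint gear_slide above 0.0225 m), for 0.2 s.
2. the keeper is swung in over the gear's boss (value of joint gear_slide above 0.0225 m and value of joint keeper below 0.15 rad), for 0.2 s.
3. the crank has carried the sliding gear round (all of step 2 and distance of gear_mark from where it was at the start of the episode above 0.045 m), for 0.1 s.
At the end, for the whole second after the job is handed in: The sliding gear is home (within 2.5 mm), the keeper in (within 0.15 rad of its stop), the gear's mark has been carried at least 45 mm from where it started (about 40 degrees of turn), the crank is at rest (all of step 3 and velocity of joint crank between -0.1 and 0.1 rad/s); the robot touches nothing.
It fails at once if the gear is forced (pressed with more than 90 N) (contact force between gear and the fingers above 90 N).
It fails at once if a thing on the bench is shifted by more than 30 mm (distance of any of oil_bottle, guard, wrench, hoop from where it was at the start of the episode above 0.03 m).
It fails at once if the oil bottle is tipped (angle between oil_bottle's own z axis and vertical above 0.5 rad).
It also fails if it takes over 72 s, if anything falls off the work surface, if the arm or the gripper's body presses on something with over 40 N, if the wrist force passes 120 N, or if a joint passes its speed limit or range.

## Working session

There is one attempt and no reset: what is moved stays moved. The work goes in short steps, Python scripts to look and compute and a tool call to move; the robot and the scene stay as the last step left them, time stands still between calls to the robot, and variables do not carry over. Pictures are saved under pics/ and viewed, at most 10 in all, crops included, and the job is handed in when it is done.

Besides the shell and the picture viewer there is one more tool, called after ">>>" as name(argument=value, ...), one argument or row to a line, values as JSON. carry_out: Moves the arm, as the interface text tells. Its arguments: {"type":"object","properties":{"claw":{"type":"array","items":{"type":"number"}},"offset":{"type":"array","items":{"type":"array","items":{"type":"number"}}},"turn":{"type":"array","items":{"type":"array","items":{"type":"number"}}}},"required":["claw","offset","turn"]}

```bash
mkdir -p pics; cat > h.py <<'E'
import numpy as np, cv2
from rig import r
def ray(im,uv):
    K=np.array(im["intrinsics"]);x=(uv[0]-K[0,2])/K[0,0];y=(uv[1]-K[1,2])/K[1,1]
    a,b=x,y
    for _ in range(20):
        s=1+im["k1"]*(a*a+b*b);a,b=x/s,y/s
    R=np.array(im["R"]);t=np.array(im["t"])
    return -R.T@t, R.T@np.array([a,b,1.])
def atz(im,uv,z):
    o,d=ray(im,uv);return o+d*(z-o[2])/d[2]
def proj(im,X):
    K=np.array(im["intrinsics"]);c=np.array(im["R"])@np.array(X,float)+np.array(im["t"])
    a,b=c[:2]/c[2];s=1+im["k1"]*(a*a+b*b)
    return np.array([K[0,0]*a*s+K[0,2],K[1,1]*b*s+K[1,2]])
def px(p): return np.array(p["position"])*[560,420]
E
python3 - <<'E'
from h import *
Z=dict(roller=0,crank_knob=180,gear_hub=136,gear_mark=128,keeper_pin=136,oil_bottle=0,guard=0,wrench=0,hoop=0)
for n in("top","side"):
    im=r.get_image(n);cv2.imwrite(f"pics/{n}0.png",im["color"])
    for k,z in Z.items():
        for p in r.mark_of(k,im)[:2]: print(n,k,round(p["p"],2),px(p).round(1),atz(im,px(p),z).round(1))
s=r.read_state();print(s["time_s"],s["ee_pos"],s["orientation"])
E
```

```text
top roller 0.89 [311.8 228.8] [549.2 -40.2   0. ]
top crank_knob 0.9 [360.5 244.9] [ 501.5 -152.5  180. ]
top gear_hub 0.97 [298.  226.6] [552.7   6.1 136. ]
top gear_mark 0.86 [312.4 232.8] [535.4 -33.  128. ]
top keeper_pin 0.73 [267.3 235. ] [531.5  89.2 136. ]
top keeper_pin 0.63 [300.2 225.2] [556.3  -0.  136. ]
top oil_bottle 0.87 [347.  180.2] [ 695.2 -150.2    0. ]
top guard 0.96 [419.2 239.5] [ 511.5 -362.4    0. ]
top wrench 0.82 [286.  284.4] [383.7  40.8   0. ]
top wrench 0.44 [358.2 243. ] [ 504.1 -178.7    0. ]
side roller 0.61 [256.3 256.1] [534.8 -40.    0. ]
side crank_knob 0.71 [200.  218.6] [ 499.5 -162.1  180. ]
side gear_hub 0.81 [267.1 214.7] [548.5  -4.9 136. ]
side gear_mark 0.63 [253.7 218.4] [529.7 -33.9 128. ]
side keeper_pin 0.45 [288.9 198.2] [532.6  80.9 136. ]
side oil_bottle 0.74 [257.8 316.8] [ 693.4 -153.4    0. ]
side guard 0.62 [140.5 311.5] [ 499.8 -355.3    0. ]
side wrench 0.46 [249.9 216.3] [386.  46.   0.]
side hoop 0.84 [352.7 236.1] [653.  216.2   0. ]
1.0 [ 193.64638301 -487.94794191  404.68296164] [[ 9.29462759e-01  3.68915946e-01 -6.21217409e-05]
 [ 3.68915951e-01 -9.29462755e-01  9.59268517e-05]
 [-2.23508992e-05 -1.12078137e-04 -9.99999993e-01]]
```

```bash
python3 - <<'E'
import cv2
a=cv2.imread("pics/top0.png")[150:310,220:420];cv2.imwrite("pics/top0c.png",cv2.resize(a,(750,600),interpolation=cv2.INTER_CUBIC))
E
```

```text
(no output)
```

View pics/top0c.png

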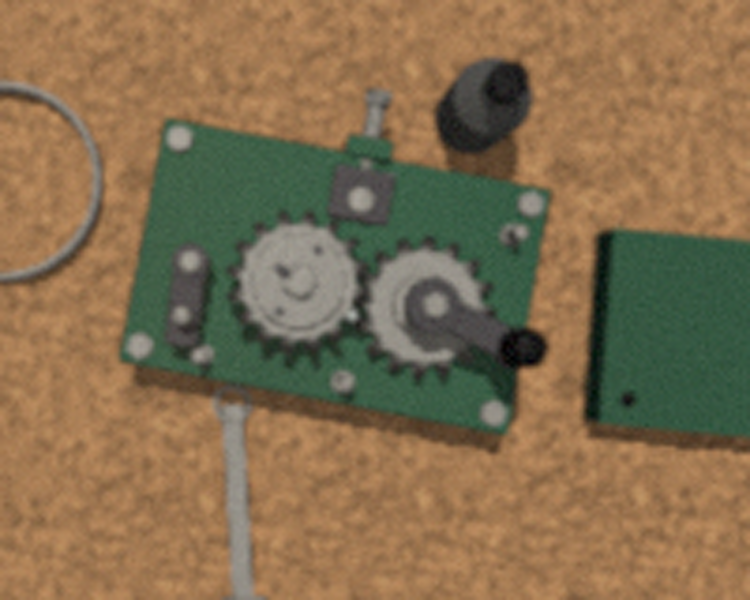

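View pics/side0.png

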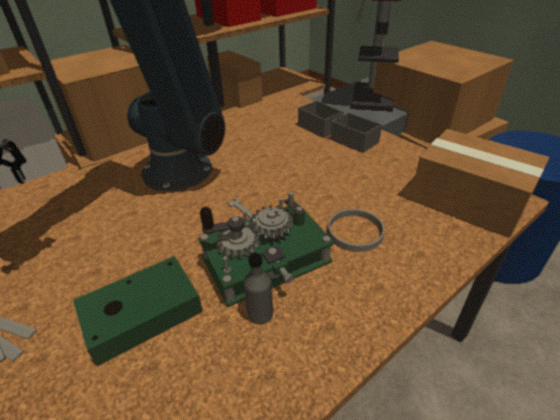

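```bash
python3 - <<'E'
from h import *
from scipy.optimize import least_squares
im=r.get_image("top")
P=[((300,281),(0,48,146)),((343,378),(-66,0,122)),((202,353),(-66,108,122)),((513,233),(66,-105,122)),((190,259),(0,128,123))]
W=np.array([atz(im,(220+u/3.75,150+v/3.75),m[2])[:2] for (u,v),m in P]);M=np.array([m[:2] for _,m in P],float)
def T(p,m):
    c,s=np.cos(p[2]),np.sin(p[2]);m=np.atleast_2d(m);return np.c_[c*m[:,0]-s*m[:,1],s*m[:,0]+c*m[:,1]]+p[:2]
f=least_squares(lambda p:(T(p,M)-W).ravel(),[549,-40,-.17]);print(f.x,f.fun.reshape(-1,2).round(1))
p=f.x
cr=T(p,(0,-48))[0];gs=T(p,(0,48))[0];pv=T(p,(0,128))[0]
k=atz(im,(220+522/3.75,150+347/3.75),208)[:2];kp=atz(im,(220+180/3.75,150+315/3.75),153)[:2];mk=atz(im,px(r.mark_of("gear_mark",im)[0]),128)[:2]
ang=lambda v:np.arctan2(v[1],v[0])-p[2]
print("crank sh",cr,"gear",gs,"pivot",pv)
print("crank",ang(k-cr)-np.pi/2,np.hypot(*(k-cr)),"roll",ang(mk-gs)+np.pi/2,np.hypot(*(mk-gs)),"keeper",-(ang(kp-pv)+np.pi/2),np.hypot(*(kp-pv)))
s=r.read_state();w=r.get_image("wrist");Rt=np.array(s["orientation"]);o,d=ray(w,(280,210))
print("cam in tool",Rt.T@(o-s["ee_pos"]),"dir",Rt.T@d,"xdir",Rt.T@np.array(w["R"])[0], w["intrinsics"])
E
```

```text
[ 5.48466451e+02 -4.42064907e+01 -2.06918713e-01] [[ 1.6  1.8]
 [-2.8 -0.9]
 [-0.3  2.8]
 [ 1.7 -4.9]
 [-0.2  1.2]]
crank sh [538.60507561 -91.18258328] gear [558.32782644   2.7696019 ] pivot [574.76345213  81.06308955]
crank -3.4590811023955133 61.24305960867828 roll -0.3061392318224496 41.60983562896065 keeper -4.784672943408248 41.247264841848214
cam in tool [ 8.36274499e+01 -8.15108506e-02  3.15090370e+01] dir [-0.31779056  0.0204869   0.94820303] xdir [-4.41927069e-04  9.99999385e-01 -1.01729547e-03] [[327.23778723   0.         273.56579119]
 [  0.         327.23778723 213.47722397]
 [  0.           0.           1.        ]]
```

>>> carry_out(
  claw=[0,0,0,0,0],
  offset=[
    [0.04,-0.028,0],
    [0.04,-0.028,0],
    [0.04,-0.028,0],
    [0.04,-0.028,0],
    [0.04,-0.028,0],
  ],
  turn=[
    [0,0,0],
    [0,0,0],
    [0,0,0],
    [0,0,0],
    [0,0,0],
  ],
)

```text
time_s: 1.65
ee_pos: [328.4, -282.4, 404.9]
orientation: [[0.93, 0.368, 0.0], [0.368, -0.93, -0.0], [0.0, 0.0, -1.0]]
force: [1.6, -0.9, -0.4]
finger_gap: 85.5
grasp_force: 0.0
```

>>> carry_out(
  claw=[0.2,0.2,0.2,0.2,0.2],
  offset=[
    [0.04,-0.028,0],
    [0.04,-0.028,0],
    [0.04,-0.028,0],
    [0.04,-0.028,0],
    [0.04,-0.028,0],
  ],
  turn=[
    [0,0,0],
    [0,0,0],
    [0,0,0],
    [0,0,0],
    [0,0,0],
  ],
)

```text
time_s: 2.15
ee_pos: [462.8, -78.1, 405.0]
orientation: [[0.929, 0.369, 0.001], [0.369, -0.929, -0.0], [0.001, 0.0, -1.0]]
force: [0.8, -1.6, -0.0]
finger_gap: 68.4
grasp_force: 0.0
```

```bash
python3 - <<'E'
from h import *
im=r.get_image("wrist");cv2.imwrite("pics/w1.png",im["color"]);np.savez("w1.npz",**{k:im[k] for k in("color","depth","intrinsics","k1","R","t")})
for k,z in dict(roller=0,crank_knob=180,gear_hub=136,gear_mark=128,keeper_pin=136).items():
    for p in r.mark_of(k,im)[:2]: print(k,round(p["p"],2),px(p).round(1),atz(im,px(p),z).round(1))
cv2.imwrite("pics/w1b.png",cv2.resize(im["color"],(800,600),interpolation=cv2.INTER_CUBIC))
E
```

```text
roller 0.84 [272.9  90.4] [550.6 -43.1   0. ]
crank_knob 0.56 [407.  213.9] [ 509.2 -150.8  180. ]
gear_mark 0.55 [254.8 108.7] [530.8 -37.  128. ]
keeper_pin 0.64 [86.5 32.8] [536.7  84.7 136. ]
```

View pics/w1b.png

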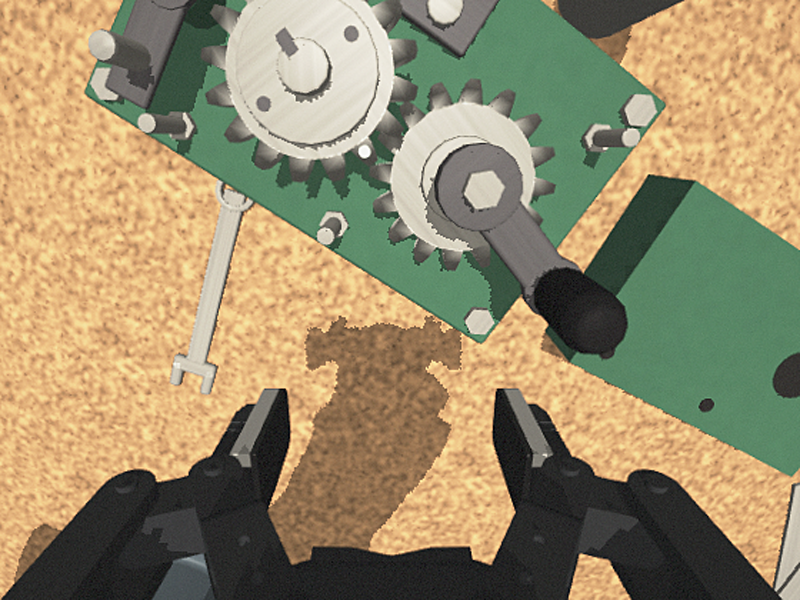

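```bash
cat >> h.py <<'E'
def T(p,m):
    c,s=np.cos(p[2]),np.sin(p[2]);m=np.atleast_2d(m);return np.c_[c*m[:,0]-s*m[:,1],s*m[:,0]+c*m[:,1]]+p[:2]
def metal(im):
    hsv=cv2.cvtColor(im["color"],cv2.COLOR_BGR2HSV);return (hsv[...,1]<70).astype(np.float32)
def sample(im,img,pts):
    uv=np.array([proj(im,q) for q in pts],np.float32);return cv2.remap(img,uv[:,0].copy(),uv[:,1].copy(),cv2.INTER_LINEAR,borderValue=-1)[:,0]
def phase(im,c,yaw,z,rad=(48,50,52)):
    "world-angle phase of nearest tooth centre (16 teeth), and strength"
    m=metal(im);a=np.arange(0,2*np.pi,.01);S=0;n=0
    for q in rad:
        v=sample(im,m,np.c_[c[0]+q*np.cos(a),c[1]+q*np.sin(a),0*a+z]);ok=v>=0
        S+=((v-v[ok].mean())*np.exp(-16j*a))[ok].sum();n+=ok.sum()
    return (-np.angle(S)/16),abs(S)/n
E
python3 - <<'E'
from h import *
from scipy.optimize import least_squares
im=dict(np.load("w1.npz"));im["k1"]=float(im["k1"])
P=[((305,66),(0,48,146)),((86,95),(-95,150,77)),((480,343),(-95,-150,77)),((665,103),(95,-150,77)),((364,152),None)]
M=np.array([m for _,m in P[:4]],float);U=np.array([u for u,_ in P[:4]])*.7
res=lambda p:np.concatenate([proj(im,[*T(p,m[:2])[0],m[2]])-u for m,u in zip(M,U)])
f=least_squares(res,[549,-43,-.2]);p=f.x;print(p,f.fun.round(1))
cr=T(p,(0,-48))[0];gs=T(p,(0,48))[0]
# refine centres by tooth strength
from scipy.optimize import minimize
for nm,c,z in(("crank",cr,103),("gear",gs,128)):
    b=max(((phase(im,c+[i,j],0,z)[1],i,j,phase(im,c+[i,j],0,z)[0]) for i in np.arange(-4,4.1,1) for j in np.arange(-4,4.1,1)))
    print(nm,c.round(1),phase(im,c,0,z),"best",b)
mk=atz(im,np.array((364,152))*.7,128)[:2];v=mk-gs;print("roll from mark",np.arctan2(v[1],v[0])-p[2]+np.pi/2,np.hypot(*v))
k=atz(im,np.array((599,326))*.7,208)[:2];v=k-cr;print("crank from knob",np.arctan2(v[1],v[0])-p[2]-np.pi/2,np.hypot(*v),k)
cv2.imwrite("pics/m.png",metal(im)*255)
E
```

```text
[ 5.56708404e+02 -3.63450747e+01 -1.98584678e-01] [-11.5 -20.    2.6  11.8   6.9  10.8   7.5  10.9]
crank [547.2 -83.4] (np.float64(0.0663202682660179), np.float64(0.05968907842019159)) best (np.float64(0.08600927635102826), np.float64(-4.0), np.float64(1.0), np.float64(0.09948278754668248))
gear [566.2  10.7] (np.float64(0.010647840374629998), np.float64(0.05693710107378474)) best (np.float64(0.139080991804801), np.float64(-1.0), np.float64(-4.0), np.float64(0.00035420452848707447))
roll from mark -0.42502543683385596 58.079828083342626
crank from knob -3.4896511550120777 73.67241688949105 [ 508.94228608 -146.3381711 ][ WARN:0@3.486] global loadsave.cpp:1063 imwrite_ Unsupported depth image for selected encoder is fallbacked to CV_8U.
```

```bash
python3 - <<'E'
from h import *
im=dict(np.load("w1.npz"));im["k1"]=float(im["k1"])
A,B,C=[atz(im,np.array(u)*.7,77)[:2] for u in((86,95),(480,343),(665,103))]
print(A,B,C,np.hypot(*(A-B)),np.hypot(*(C-B)))
d=A-B;yaw=np.arctan2(d[1],d[0])-np.pi/2;e=C-B;print("yaw",yaw,np.arctan2(e[1],e[0]))
sh=atz(im,np.array((305,66))*.7,146)[:2];print("shaft",sh,"plate-based local of shaft",(T([0,0,-yaw],sh-(A+C)/2)))
s=r.read_state();print(s["ee_pos"])
# centres by strength search
def best(z,c,rad=(48,50,52)):
    for st in (2,.5):
        b=max(((phase(im,np.add(c,[i*st,j*st]),0,z,rad)[1],i,j) for i in range(-5,6) for j in range(-5,6)));c=np.add(c,[b[1]*st,b[2]*st])
    return c,b[0],phase(im,c,0,z,rad)
print("gear",best(128,sh)); print("crank",best(103,sh-T([0,0,yaw],(0,96))[0]), sh-T([0,0,yaw],(0,96))[0])
d=im["depth"]
for u in((305,66),(200,440),(430,130),(485,188),(599,326),(364,152),(260,40)):
    x=d[int(u[1]*.7)-1:int(u[1]*.7)+2,int(u[0]*.7)-1:int(u[0]*.7)+2];o,v=ray(im,np.array(u)*.7);print(u,(o+np.median(x)*v).round(1))
E
```

```text
[501.86955206 133.60892237] [ 442.10957489 -153.19537424] [ 625.25351177 -191.29162874] 292.964092377951 187.0642302020477
yaw -0.20542573809758657 -0.2050880197815551
shaft [5.57781046e+02 2.04389236e-01] plate-based local of shaft [[-11.5838128  27.2559068]]
[461.79024878 -80.5589538  404.64878485]
gear (array([557.28104564,   1.20438924]), np.float64(0.2404270029025352), (np.float64(-0.19483130927464878), np.float64(0.2404270029025352)))
crank (array([538.198585 , -91.7771368]), np.float64(0.23791674066465576), (np.float64(-0.11078279019588028), np.float64(0.23791674066465576))) [538.198585  -93.7771368]
(305, 66) [5.578e+02 3.000e-01 1.455e+02]
(200, 440) [225.9  23.8  -1.1]
(430, 130) [555.6 -64.8 102. ]
(485, 188) [539.  -92.3 165.5]
(599, 326) [ 508.9 -146.5  207.7]
(364, 152) [532.2 -36.4 126.6]
(260, 40) [561.8  25.8 134. ]
```

>>> carry_out(
  claw=[0.2,0.2,0.2,0.2,0.2],
  offset=[
    [0.0085,0.04,0],
    [0.0085,0.041,0],
    [0,0,0],
    [0,0,0],
    [0,0,0],
  ],
  turn=[
    [0,0,0],
    [0,0,0],
    [0,0,-0.138],
    [0,0,-0.138],
    [0,0,-0.138],
  ],
)

```text
time_s: 2.95
ee_pos: [507.0, -151.3, 404.6]
orientation: [[0.701, 0.713, -0.0], [0.713, -0.701, 0.0], [-0.0, -0.0, -1.0]]
force: [-0.6, 0.1, -0.9]
finger_gap: 68.6
grasp_force: 0.0
```

>>> carry_out(
  claw=[0.2,0.2,0.2,0.2],
  offset=[
    [0,0,0],
    [0,0,0],
    [0,0,0],
    [0,0,0],
  ],
  turn=[
    [0,0,-0.138],
    [0,0,-0.138],
    [0,0,0],
    [0,0,0],
  ],
)

```text
time_s: 3.35
ee_pos: [507.2, -150.2, 404.8]
orientation: [[0.487, 0.873, 0.0], [0.873, -0.487, -0.0], [0.0, 0.0, -1.0]]
force: [-0.5, 0.0, -0.3]
finger_gap: 68.2
grasp_force: 0.0
```

>>> carry_out(
  claw=[0.2,0.2,0.2,0.6,0.6],
  offset=[
    [0,0,0.035],
    [0,0,0.03],
    [0,0,0],
    [0,0,0],
    [0,0,0],
  ],
  turn=[
    [0,0,0],
    [0,0,0],
    [0,0,0],
    [0,0,0],
    [0,0,0],
  ],
)

```text
time_s: 3.85
ee_pos: [508.3, -149.5, 341.3]
orientation: [[0.483, 0.875, 0.002], [0.875, -0.483, -0.0], [0.001, 0.002, -1.0]]
force: [-0.3, -0.2, 0.6]
finger_gap: 40.3
grasp_force: 0.0
```

>>> carry_out(
  claw=[0.8,0.8,0.8],
  offset=[
    [0,0,0],
    [0,0,0],
    [0,0,0],
  ],
  turn=[
    [0,0,0],
    [0,0,0],
    [0,0,0],
  ],
)

```text
time_s: 4.15
ee_pos: [508.2, -149.3, 341.5]
orientation: [[0.482, 0.876, 0.003], [0.876, -0.482, -0.001], [0.0, 0.003, -1.0]]
force: [-0.8, 0.2, 5.0]
finger_gap: 27.2
grasp_force: 58.7
```

```bash
cat > meas.py <<'E'
from h import *
def best(im,z,c,rad=(48,50,52)):
    for st in (1,.25):
        b=max(((phase(im,np.add(c,[i*st,j*st]),0,z,rad)[1],i,j) for i in range(-4,5) for j in range(-4,5)));c=np.add(c,[b[1]*st,b[2]*st])
    return c,b[0],phase(im,c,0,z,rad)[0]
def meas(im,zg=128):
    g=best(im,zg,(557.3,1.));c=best(im,103,(538.2,-92.))
    v=g[0]-c[0];yaw=-.205
    roll=g[2]-yaw+np.pi/2;cr=c[2]-yaw-np.pi/2;P=np.pi/8
    print("gear",g[0],round(g[1],3),"crank",c[0],round(c[1],3),"yaw",-np.arctan2(v[0],v[1]),"d",np.hypot(*v))
    print("roll",roll%P,"crank",cr%P,"turn needed",((P/2-roll-cr+P/2)%P)-P/2)
if __name__=="__main__":
    im=r.get_image("wrist");cv2.imwrite("pics/w2.png",cv2.resize(im["color"],(800,600)));meas(im)
    for p in r.mark_of("crank_knob",im)[:1]: print(atz(im,px(p),180))
E
python3 meas.py
```

```text
gear [5.578e+02 2.500e-01] 0.211 crank [538.45 -92.25] 0.228 yaw -0.20621550339027492 d 94.50223542329566
roll 0.01009402015790406 crank 0.11112282009645269 turn needed 0.07513270059500532
[ 510.22189103 -148.55548131  180.        ]
```

View pics/w2.png

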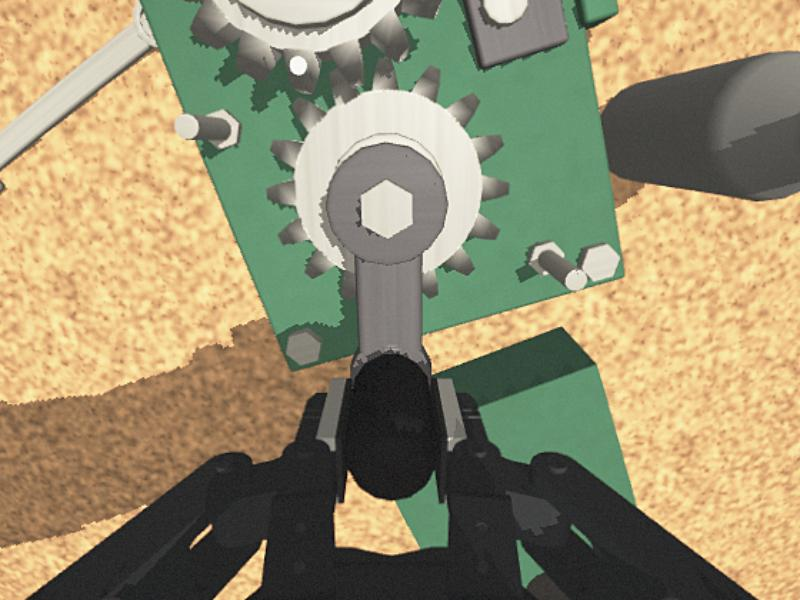

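>>> carry_out(
  claw=[0.8,0.8,0.8,0.8],
  offset=[
    [0,0.003,0],
    [0,0.0022,0],
    [0,0,0],
    [0,0,0],
  ],
  turn=[
    [0,0,-0.04],
    [0,0,-0.035],
    [0,0,0],
    [0,0,0],
  ],
)

```text
time_s: 4.65
ee_pos: [512.8, -151.6, 341.5]
orientation: [[0.415, 0.91, 0.003], [0.91, -0.415, -0.0], [0.001, 0.002, -1.0]]
force: [-0.6, 0.7, 6.5]
finger_gap: 26.9
grasp_force: 59.1
```

```bash
python3 meas.py
```

```text
gear [557.55   0.75] 0.167 crank [537.95 -92.25] 0.217 yaw -0.20771298160683693 d 95.0429376650364
roll 0.034970602951316154 crank 0.19390666898340836 turn needed -0.032527731085362444
[ 512.22453113 -151.55952507  180.        ]
```

>>> carry_out(
  claw=[0.5,0.3,0.3,0.3,0.3],
  offset=[
    [0,0,0],
    [0,0,0],
    [0,0,-0.035],
    [0,0,-0.04],
    [0.036,-0.016,0],
  ],
  turn=[
    [0,0,0],
    [0,0,0],
    [0,0,0],
    [0,0,0],
    [0,0,0],
  ],
)

```text
time_s: 5.25
ee_pos: [514.0, -114.5, 419.6]
orientation: [[0.419, 0.908, 0.008], [0.908, -0.419, -0.003], [0.001, 0.008, -1.0]]
force: [1.8, -0.5, -0.7]
finger_gap: 59.3
grasp_force: 0.0
```

>>> carry_out(
  claw=[0.62,0.62],
  offset=[
    [0,0,0],
    [0,0,0],
  ],
  turn=[
    [0,0,0],
    [0,0,0],
  ],
)

```text
time_s: 5.45
ee_pos: [512.8, -111.7, 414.9]
orientation: [[0.414, 0.91, 0.0], [0.91, -0.414, -0.0], [-0.0, 0.0, -1.0]]
force: [0.4, -0.1, -0.5]
finger_gap: 33.3
grasp_force: 0.0
```

```bash
python3 meas.py; python3 -c "
from h import *
s=r.read_state();print(s['ee_pos'],s['orientation'],s['finger_gap'],s['force'])"
```

```text
gear [557.55   1.75] 0.24 crank [537.95 -91.5 ] 0.213 yaw -0.20717192841668097 d 95.28757788925058
roll 0.016471895792201208 crank 0.18955782600816828 turn needed -0.009680180951007422
[ 515.89422645 -152.01341734  180.        ]
[ 512.77785001 -112.45781053  414.38004577] [[ 4.15007753e-01  9.09817655e-01 -6.32871427e-04]
 [ 9.09817829e-01 -4.15007852e-01 -2.84549538e-05]
 [-2.88535431e-04 -5.63988681e-04 -9.99999799e-01]] 32.20841907893726 [0.66204655 0.56993018 0.63882644]
```

>>> carry_out(
  claw=[0.6,0.6,0.6,0.6,0.6],
  offset=[
    [0.0406,-0.0021,0],
    [0.0406,-0.0021,0],
    [0.0406,-0.0021,0],
    [0,0,0.03],
    [0,0,0],
  ],
  turn=[
    [0,0,0],
    [0,0,0],
    [0,0,0],
    [0,0,0],
    [0,0,0],
  ],
)

```text
time_s: 6.05
ee_pos: [557.1, 1.6, 381.2]
orientation: [[0.414, 0.91, -0.006], [0.91, -0.414, -0.0], [-0.003, -0.006, -1.0]]
force: [-1.1, -0.3, -0.4]
finger_gap: 34.2
grasp_force: 0.0
```

>>> carry_out(
  claw=[0.6,0.6,0.6,0.6],
  offset=[
    [0,0,0.03],
    [0,0,0.02],
    [0,0,0],
    [0,0,0],
  ],
  turn=[
    [0,0,0],
    [0,0,0],
    [0,0,0],
    [0,0,0],
  ],
)

```text
time_s: 6.45
ee_pos: [557.7, 0.3, 335.5]
orientation: [[0.416, 0.909, -0.0], [0.909, -0.416, -0.0], [-0.0, -0.0, -1.0]]
force: [-0.2, -0.9, 0.0]
finger_gap: 33.9
grasp_force: 0.0
```

```bash
python3 -c "
from h import *
im=r.get_image('wrist');cv2.imwrite('pics/w3.png',im['color'])
s=r.read_state();print(s['ee_pos'],s['finger_gap'],s['force'])
o=np.array(s['ee_pos']);R=np.array(s['orientation'])
for y in(-17,17): print(proj(im,o+R@[0,y,168]))
print(proj(im,[557.6,1,146]))"
```

```text
[5.57938578e+02 4.40629449e-01 3.36111375e+02] 34.31419228250561 [-0.47953996 -0.30470158  0.33027593]
[240.08173991 285.23609843]
[311.24542855 285.23162193]
[274.10228099 262.97277757]
```

View pics/w3.png

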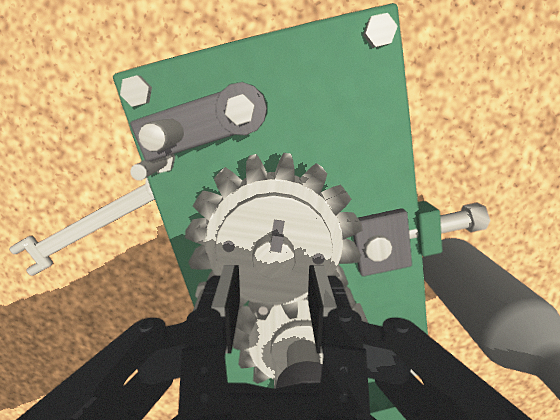

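>>> carry_out(
  claw=[0.6,0.6,0.6,0.6,0.6],
  offset=[
    [0,0,0.012],
    [0,0,0.008],
    [0,0,0.003],
    [0,0,0.003],
    [0,0,0.002],
  ],
  turn=[
    [0,0,0],
    [0,0,0],
    [0,0,0],
    [0,0,0],
    [0,0,0],
  ],
)

```text
time_s: 7.0
ee_pos: [557.6, 1.3, 306.9]
orientation: [[0.415, 0.91, -0.0], [0.91, -0.415, 0.0], [0.0, -0.0, -1.0]]
force: [-4.0, -1.7, 8.9]
finger_gap: 34.1
grasp_force: 4.3
```

>>> carry_out(
  claw=[0.6,0.6,0.6,0.6,0.6],
  offset=[
    [0,0,0.001],
    [0,0,0.001],
    [0,0,0.001],
    [0,0,0.001],
    [0,0,0.001],
  ],
  turn=[
    [0,0,0],
    [0,0,0],
    [0,0,0],
    [0,0,0],
    [0,0,0],
  ],
)

```text
time_s: 7.5
ee_pos: [557.4, 1.3, 302.6]
orientation: [[0.415, 0.91, 0.001], [0.91, -0.415, 0.0], [0.0, 0.0, -1.0]]
force: [-3.4, 0.2, 8.7]
finger_gap: 34.2
grasp_force: 4.2
```

>>> carry_out(
  claw=[0.6,0.6,0.6,0.6,0.6],
  offset=[
    [0,0,0.001],
    [0,0,0.001],
    [0,0,0.001],
    [0,0,0.001],
    [0,0,0.001],
  ],
  turn=[
    [0,0,0],
    [0,0,0],
    [0,0,0],
    [0,0,0],
    [0,0,0],
  ],
)

```text
time_s: 8.0
ee_pos: [557.5, 1.3, 297.6]
orientation: [[0.415, 0.91, 0.001], [0.91, -0.415, 0.0], [0.0, 0.001, -1.0]]
force: [-4.3, -0.1, 8.6]
finger_gap: 34.2
grasp_force: 4.2
```

>>> carry_out(
  claw=[0.6,0.6,0.6,0.6,0.6],
  offset=[
    [0,0,0.001],
    [0,0,0.001],
    [0,0,0.001],
    [0,0,0.001],
    [0,0,0.001],
  ],
  turn=[
    [0,0,0],
    [0,0,0],
    [0,0,0],
    [0,0,0],
    [0,0,0],
  ],
)

```text
time_s: 8.5
ee_pos: [557.5, 1.3, 292.6]
orientation: [[0.415, 0.91, 0.001], [0.91, -0.415, 0.0], [0.0, 0.001, -1.0]]
force: [-3.1, 0.6, 7.8]
finger_gap: 34.0
grasp_force: 4.2
```

>>> carry_out(
  claw=[0.6,0.6,0.6,0.6,0.6],
  offset=[
    [0,0,0.0014],
    [0,0,0.0014],
    [0,0,0.0014],
    [0,0,0.0014],
    [0,0,0.0014],
  ],
  turn=[
    [0,0,0],
    [0,0,0],
    [0,0,0],
    [0,0,0],
    [0,0,0],
  ],
)

```text
time_s: 9.0
ee_pos: [557.5, 1.3, 285.5]
orientation: [[0.415, 0.91, 0.0], [0.91, -0.415, -0.0], [0.0, 0.0, -1.0]]
force: [-3.7, -0.3, 8.9]
finger_gap: 34.1
grasp_force: 4.3
```

>>> carry_out(
  claw=[0.6,0.6,0.6,0.6],
  offset=[
    [0,0,0.001],
    [0,0,0.0005],
    [0,0,0.0005],
    [0,0,0.0005],
  ],
  turn=[
    [0,0,0],
    [0,0,0],
    [0,0,0],
    [0,0,0],
  ],
)

```text
time_s: 9.4
ee_pos: [557.4, 1.3, 283.5]
orientation: [[0.415, 0.91, 0.001], [0.91, -0.415, -0.0], [0.0, 0.001, -1.0]]
force: [-5.7, -0.9, 16.8]
finger_gap: 33.9
grasp_force: 8.7
```

Force starts to rise: the shoulder is near. A little further.

>>> carry_out(
  claw=[0.6,0.6,0.6,0.6],
  offset=[
    [0,0,0.0005],
    [0,0,0.0005],
    [0,0,0],
    [0,0,0],
  ],
  turn=[
    [0,0,0],
    [0,0,0],
    [0,0,0],
    [0,0,0],
  ],
)

```text
time_s: 9.8
ee_pos: [557.3, 1.3, 283.5]
orientation: [[0.415, 0.91, 0.002], [0.91, -0.415, 0.0], [0.001, 0.001, -1.0]]
force: [-7.7, -0.1, 22.2]
finger_gap: 33.9
grasp_force: 11.0
```

>>> carry_out(
  claw=[0.6,0.6,0.6,0.5,0.4],
  offset=[
    [0,0,-0.01],
    [0,0,-0.03],
    [0,0,-0.04],
    [0,0,0],
    [0,0,0],
  ],
  turn=[
    [0,0,0],
    [0,0,0],
    [0,0,0],
    [0,0,0],
    [0,0,0],
  ],
)

```text
time_s: 10.3
ee_pos: [558.0, 1.3, 362.2]
orientation: [[0.415, 0.91, 0.002], [0.91, -0.415, 0.0], [0.001, 0.002, -1.0]]
force: [-0.6, -0.3, -0.3]
finger_gap: 51.1
grasp_force: 0.0
```

```bash
python3 - <<'E'
from h import *
im=r.get_image('wrist');cv2.imwrite('pics/w4.png',im['color'])
def d3(X):
    u=proj(im,X).round().astype(int)
    if not(2<u[0]<557 and 2<u[1]<417): return u
    d=np.median(im["depth"][u[1]-1:u[1]+2,u[0]-1:u[0]+2]);o,v=ray(im,u);return u,(o+d*v).round(1)
gc=np.array([557.5,1.])
for a in np.radians([20,60,100,140]): print("boss",d3([*(gc+25*np.array([np.cos(a),np.sin(a)])),111]))
for k in("keeper_pin","keeper","gear_hub"):
    for p in r.mark_of(k,im)[:2]: print(k,p["p"],px(p),atz(im,px(p),136))
# pin top by depth: points 145..160 high near pivot
v,u=np.mgrid[0:420:2,0:560:2];pts=[]
for a,b in zip(u.ravel(),v.ravel()):
    d=im["depth"][b,a]
    if d>0:
        o,w=ray(im,(a,b));q=o+d*w
        if 147<q[2]<158 and np.hypot(*(q[:2]-[573.8,79.3]))<60: pts.append(q)
pts=np.array(pts);print(len(pts),pts.mean(0) if len(pts) else "")
if len(pts):
    w=pts.mean(0)[:2]-[573.8,79.3];print(np.hypot(*w),np.degrees(np.arctan2(w[1],w[0])))
s=r.read_state();print(s['ee_pos'],s['joint_pos'])
E
```

```text
boss (array([299, 201]), array([581.2,   9.2, 110.5]))
boss (array([277, 191]), array([570.1,  22.2, 110.3]))
boss (array([253, 197]), array([553. ,  25.3, 110.5]))
boss (array([239, 216]), array([538. ,  17. , 111.2]))
keeper_pin 0.84 [178.584 130.41 ] [535.62230642  85.97702245 136.        ]Traceback (most recent call last):
  File "<stdin>", line 10, in <module>
ValueError: it knows: crank_knob, gear, gear_hub, gear_mark, guard, hoop, keeper_pin, oil_bottle, roller, wrench
```

>>> carry_out(
  claw=[0.4,0.4,0.4,0.4,0.4],
  offset=[
    [0.0338,-0.028,0],
    [0.0338,-0.028,0],
    [0,0,0],
    [0,0,0],
    [0,0,0],
  ],
  turn=[
    [0,0,0],
    [0,0,0],
    [0,0,0.146],
    [0,0,0.146],
    [0,0,0.146],
  ],
)

```text
time_s: 10.9
ee_pos: [534.3, 86.5, 359.8]
orientation: [[0.765, 0.644, -0.002], [0.644, -0.765, -0.0], [-0.002, -0.001, -1.0]]
force: [0.4, 0.2, -0.5]
finger_gap: 51.1
grasp_force: 0.0
```

>>> carry_out(
  claw=[0.4,0.4,0.4,0.4,0.4],
  offset=[
    [0,0,0],
    [0,0,0],
    [0,0,0],
    [0,0,0],
    [0,0,0],
  ],
  turn=[
    [0,0,0.146],
    [0,0,0.146],
    [0,0,0.146],
    [0,0,0.146],
    [0,0,0.146],
  ],
)

```text
time_s: 11.4
ee_pos: [538.6, 32.8, 359.7]
orientation: [[0.999, 0.054, -0.006], [0.054, -0.998, 0.04], [-0.004, -0.041, -0.999]]
force: [1.0, -1.3, 0.1]
finger_gap: 51.1
grasp_force: 0.0
```

>>> carry_out(
  claw=[0.4,0.4,0.4],
  offset=[
    [0,0,0],
    [0,0,0],
    [0,0,0],
  ],
  turn=[
    [0,0,0.146],
    [0,0,0],
    [0,0,0],
  ],
)

```text
time_s: 11.7
ee_pos: [537.1, -13.5, 359.7]
orientation: [[0.999, -0.042, -0.008], [-0.041, -0.997, 0.07], [-0.011, -0.07, -0.997]]
force: [-0.2, -0.1, -0.2]
finger_gap: 51.2
grasp_force: 0.0
```

```bash
python3 - <<'E'
from h import *
im=r.get_image('wrist')
for p in r.mark_of("keeper_pin",im)[:2]: print(p["p"],px(p),atz(im,px(p),136))
v,u=np.mgrid[0:420:2,0:560:2];pts=[]
for a,b in zip(u.ravel(),v.ravel()):
    d=im["depth"][b,a]
    if d>0:
        o,w=ray(im,(a,b));q=o+d*w
        if 149<q[2]<157 and np.hypot(*(q[:2]-[573.8,79.3]))<60: pts.append(q)
pts=np.array(pts);print(len(pts),pts.mean(0) if len(pts) else "")
E
```

```text
0.69 [148.792 240.996] [534.29521573  85.34460016 136.        ]
84 [535.51231797  84.62794967 151.95191655]
```

```bash
python3 -c "
from h import *
s=r.read_state();print(s['joint_pos'],s['ee_pos'],s['orientation'])"
```

```text
[ -2.27122824  16.17548912  -3.95691411  70.45296768   4.01332854
 179.94065013] [537.22450256 -11.96315098 360.08581869] [[ 0.99920343 -0.03921232 -0.00740977]
 [-0.03859547 -0.99677632  0.07033744]
 [-0.01014397 -0.06999542 -0.99749573]]
```

>>> carry_out(
  claw=[0.4,0.4,0.4,0.4],
  offset=[
    [0,0,0],
    [0,0,0],
    [0,0,0],
    [0,0,0],
  ],
  turn=[
    [0,0,-0.13],
    [0,0,-0.13],
    [0,0,-0.13],
    [0,0,0],
  ],
)

```text
time_s: 12.2
ee_pos: [537.3, -11.1, 360.6]
orientation: [[0.938, 0.347, -0.007], [0.347, -0.935, 0.07], [0.018, -0.068, -0.998]]
force: [0.3, -0.4, -0.7]
finger_gap: 51.0
grasp_force: 0.0
```

```bash
python3 -c "
from h import *
s=r.read_state();print(s['joint_pos'],s['ee_pos'],s['orientation'])"
```

```text
[ -2.17926684  16.14539911  -3.92816126  70.45817526   4.0081323
 157.48692272] [537.32417908 -11.11604107 360.55709016] [[ 0.93785688  0.34695967 -0.00659305]
 [ 0.34654528 -0.9354028   0.07019954]
 [ 0.01818925 -0.06812192 -0.99751118]]
```

>>> carry_out(
  claw=[0.4,0.4,0.4,0.4,0.4],
  offset=[
    [0,0,0],
    [0.0163,-0.0453,0],
    [0.0163,-0.0453,0],
    [0,0,0],
    [0,0,0],
  ],
  turn=[
    [-0.068,-0.018,-0.01],
    [0,0,0],
    [0,0,0],
    [0,0,0],
    [0,0,0],
  ],
)

```text
time_s: 12.7
ee_pos: [535.6, 85.7, 360.6]
orientation: [[0.936, 0.353, 0.0], [0.353, -0.936, 0.0], [0.0, 0.0, -1.0]]
force: [1.0, -1.1, -0.0]
finger_gap: 51.1
grasp_force: 0.0
```

```bash
python3 -c "
from h import *
s=r.read_state();print(s['joint_pos'],s['ee_pos'],s['orientation'])"
```

```text
[ 9.09410852e+00  1.63702941e+01 -3.54549688e+00  7.00592362e+01
 -1.95855812e-03  1.68407866e+02] [535.64914443  85.7359834  360.63887163] [[ 9.35528788e-01  3.53250191e-01  4.35781400e-04]
 [ 3.53250210e-01 -9.35528881e-01  3.51364735e-05]
 [ 4.20098052e-04  1.21068689e-04 -9.99999904e-01]]
```

>>> carry_out(
  claw=[0.4,0.4,0.4,0.4,0.7],
  offset=[
    [0,0,0.03],
    [0,0,0.02],
    [0,0,0.008],
    [0,0,0],
    [0,0,0],
  ],
  turn=[
    [0,0,0],
    [0,0,0],
    [0,0,0],
    [0,0,0],
    [0,0,0],
  ],
)

```text
time_s: 13.2
ee_pos: [536.3, 83.4, 303.6]
orientation: [[0.936, 0.351, 0.002], [0.351, -0.936, 0.0], [0.002, 0.0, -1.0]]
force: [1.2, -0.7, -0.4]
finger_gap: 38.1
grasp_force: 0.0
```

>>> carry_out(
  claw=[0.9,0.95,0.95,0.95],
  offset=[
    [0,0,0],
    [0,0,0],
    [0,0,0],
    [0,0,0],
  ],
  turn=[
    [0,0,0],
    [0,0,0],
    [0,0,0],
    [0,0,0],
  ],
)

```text
time_s: 13.6
ee_pos: [535.9, 83.9, 303.9]
orientation: [[0.936, 0.352, 0.002], [0.352, -0.936, 0.001], [0.002, -0.0, -1.0]]
force: [-3.1, 0.5, 5.4]
finger_gap: 11.9
grasp_force: 58.5
```

```bash
cat > arc.py <<'E'
# arc.py cx cy rad a0 a1 n turn_total(world rad): print rows in tool axes (shift applied before that row's turn), for an arc from current pose
import sys
from h import *
cx,cy,a1,n,tt=map(float,sys.argv[1:6]);n=int(n)
s=r.read_state();p=np.array(s["ee_pos"])[:2];R=np.array(s["orientation"])
v=p-[cx,cy];rad=np.hypot(*v);a0=np.arctan2(v[1],v[0]);rad_t=float(sys.argv[6]) if len(sys.argv)>6 else rad
a1=np.radians(a1);d=(a1-a0);d=(d+np.pi)%(2*np.pi)-np.pi
print("r",rad,"a0",np.degrees(a0),"sweep",np.degrees(d),"x ang",np.degrees(np.arctan2(R[1,0],R[0,0])))
th=np.arctan2(R[1,0],R[0,0]);q=p
for i in range(1,n+1):
    f=i/n;a=a0+d*f;rr=rad+(rad_t-rad)*f;w=np.array([cx+rr*np.cos(a),cy+rr*np.sin(a)]);t=th+tt*(i-1)/n
    x=np.array([np.cos(t),np.sin(t)]);y=np.array([np.sin(t),-np.cos(t)]);print([round(float((w-q)@x)/1000,4),round(float((w-q)@y)/1000,4),0],[0,0,round(-tt/n,4)]);q=w
E
python3 arc.py 573.8 79.3 258.2 10 1.0 40
```

```text
r 38.161899768209004 a0 173.08110742801654 sweep 85.11889257198341 x ang 20.630430506458985
[-0.0024, 0.0051, 0] [0, 0, -0.1]
[-0.0022, 0.0053, 0] [0, 0, -0.1]
[-0.0019, 0.0054, 0] [0, 0, -0.1]
[-0.0017, 0.0055, 0] [0, 0, -0.1]
[-0.0014, 0.0056, 0] [0, 0, -0.1]
[-0.0011, 0.0057, 0] [0, 0, -0.1]
[-0.0009, 0.0058, 0] [0, 0, -0.1]
[-0.0006, 0.0058, 0] [0, 0, -0.1]
[-0.0003, 0.0059, 0] [0, 0, -0.1]
[-0.0, 0.0059, 0] [0, 0, -0.1]
```

>>> carry_out(
  claw=[0.95,0.95,0.95,0.95,0.95],
  offset=[
    [-0.0024,0.0051,0],
    [-0.0022,0.0053,0],
    [-0.0019,0.0054,0],
    [-0.0017,0.0055,0],
    [-0.0014,0.0056,0],
  ],
  turn=[
    [0,0,-0.1],
    [0,0,-0.1],
    [0,0,-0.1],
    [0,0,-0.1],
    [0,0,-0.1],
  ],
)

```text
time_s: 14.1
ee_pos: [542.0, 57.5, 303.8]
orientation: [[0.648, 0.762, 0.002], [0.762, -0.648, 0.004], [0.004, -0.002, -1.0]]
force: [-2.5, 12.8, 3.8]
finger_gap: 11.9
grasp_force: 59.1
```

```bash
python3 arc.py 573.8 79.3 259 6 0.5 40
```

```text
r 38.589231413001826 a0 -145.56005147030203 sweep 44.56005147030206 x ang 49.60633632138564
[-0.0012, 0.0049, 0] [0, 0, -0.0833]
[-0.001, 0.0049, 0] [0, 0, -0.0833]
[-0.0008, 0.005, 0] [0, 0, -0.0833]
[-0.0005, 0.0051, 0] [0, 0, -0.0833]
[-0.0003, 0.0051, 0] [0, 0, -0.0833]
[-0.0001, 0.0052, 0] [0, 0, -0.0833]
```

>>> carry_out(
  claw=[0.95,0.95,0.95,0.95,0.95],
  offset=[
    [-0.001,0.0049,0],
    [-0.0008,0.0049,0],
    [-0.0006,0.005,0],
    [-0.0005,0.005,0],
    [-0.0003,0.005,0],
  ],
  turn=[
    [0,0,-0.08],
    [0,0,-0.08],
    [0,0,-0.08],
    [0,0,-0.08],
    [0,0,-0.08],
  ],
)

```text
time_s: 14.6
ee_pos: [560.7, 41.6, 303.7]
orientation: [[0.302, 0.953, -0.0], [0.953, -0.302, 0.003], [0.002, -0.001, -1.0]]
force: [-8.3, 8.9, 7.0]
finger_gap: 11.9
grasp_force: 59.7
```

>>> carry_out(
  claw=[0.95,0.95,0.95,0.95],
  offset=[
    [0,0.003,0],
    [0,0.002,0],
    [0,0.001,0],
    [0,0,0],
  ],
  turn=[
    [0,0,-0.05],
    [0,0,-0.03],
    [0,0,0],
    [0,0,0],
  ],
)

```text
time_s: 15.0
ee_pos: [566.4, 39.6, 303.7]
orientation: [[0.228, 0.974, -0.0], [0.974, -0.228, 0.001], [0.001, -0.0, -1.0]]
force: [-5.8, 3.0, 5.4]
finger_gap: 11.7
grasp_force: 59.6
```

```bash
python3 arc.py 573.8 79.3 258.2 1 0; python3 - <<'E'
from h import *
print(r.read_state()["force"])
im=r.get_image("top");cv2.imwrite("pics/t2.png",cv2.resize(im["color"][150:310,220:420],(750,600)))
im=r.get_image("wrist");cv2.imwrite("pics/w5.png",im["color"])
E
```

```text
r 40.37535629543028 a0 -100.62244260106769 sweep -1.177557398932355 x ang 76.81628377771632
[-0.0, -0.0008, 0] [0, 0, -0.0]
[-5.75740905  3.04417238  5.40332806]
```

View pics/w5.png

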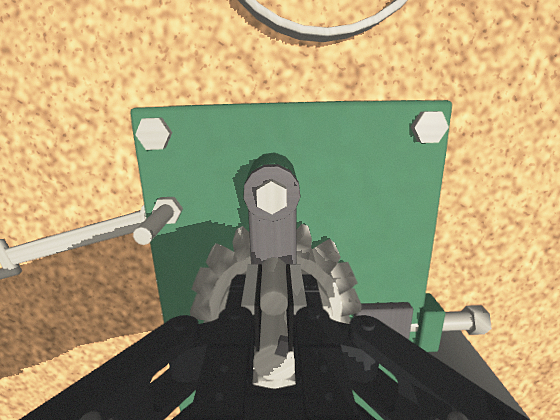

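>>> carry_out(
  claw=[0.95,0.95,0.95,0.95],
  offset=[
    [0,0.001,0],
    [0,0.001,0],
    [0,0.001,0],
    [0,0,0],
  ],
  turn=[
    [0,0,0],
    [0,0,0],
    [0,0,0],
    [0,0,0],
  ],
)

```text
time_s: 15.5
ee_pos: [567.3, 39.3, 303.6]
orientation: [[0.228, 0.974, -0.005], [0.974, -0.228, 0.002], [0.001, -0.005, -1.0]]
force: [-17.2, 5.6, 12.9]
finger_gap: 11.9
grasp_force: 60.6
```

>>> carry_out(
  claw=[0.8,0.5,0.4,0.4,0.3],
  offset=[
    [0,-0.002,0],
    [0,0,0],
    [0,0,0],
    [0,0,-0.045],
    [0,0,-0.045],
  ],
  turn=[
    [0,0,0],
    [0,0,0],
    [0,0,0],
    [0,0,0],
    [0,0,0],
  ],
)

```text
time_s: 16.0
ee_pos: [567.8, 38.9, 393.0]
orientation: [[0.229, 0.973, -0.002], [0.973, -0.229, -0.0], [-0.0, -0.002, -1.0]]
force: [1.8, -0.7, 0.8]
finger_gap: 59.9
grasp_force: 0.0
```

>>> carry_out(
  claw=[0.2,0.2,0.2,0.2],
  offset=[
    [0,0,-0.02],
    [-0.03,0,0],
    [0,0,0],
    [0,0,0],
  ],
  turn=[
    [0,0,0],
    [0,0,0],
    [0,0,0],
    [0,0,0],
  ],
)

```text
time_s: 16.4
ee_pos: [561.2, 9.4, 412.9]
orientation: [[0.23, 0.973, 0.001], [0.973, -0.23, 0.0], [0.001, 0.001, -1.0]]
force: [0.4, 0.1, -0.1]
finger_gap: 68.6
grasp_force: 0.0
```

```bash
python3 - <<'E'
from h import *
s=r.read_state();print(s["ee_pos"],s["joint_pos"][5])
gc=np.array([557.5,1.]);pv=np.array([573.8,79.3]);cr=np.array([538.2,-92.])
for n in("wrist","top"):
    im=r.get_image(n);cv2.imwrite(f"pics/{n}6.png",im["color"])
    for k,z in dict(keeper_pin=136,gear_hub=111,gear_mark=103,crank_knob=180).items():
        for p in r.mark_of(k,im)[:1]:
            w=atz(im,px(p),z)[:2];o=dict(keeper_pin=pv,gear_hub=gc,gear_mark=gc,crank_knob=cr)[k];v=w-o
            print(n,k,round(p["p"],2),w.round(1),np.hypot(*v).round(1),np.degrees(np.arctan2(v[1],v[0])).round(1))
E
```

```text
[561.19771371   9.42061101 412.88072605] 104.25378256354936
wrist keeper_pin 0.82 [565.9  40.2] 39.8 -101.4
wrist gear_hub 0.81 [ 5.586e+02 -1.000e-01] 1.6 -46.1
wrist gear_mark 0.94 [530.3 -38.5] 48.0 -124.6
wrist crank_knob 0.35 [563.3  31. ] 125.6 78.5
top crank_knob 0.7 [ 510.7 -153.2] 67.1 -114.2
```

>>> carry_out(
  claw=[0.2,0.2,0.2,0.2,0.2],
  offset=[
    [-0.042,-0.0025,0],
    [-0.042,-0.0025,0],
    [-0.042,-0.0025,0],
    [-0.042,-0.0025,0],
    [0,0,0],
  ],
  turn=[
    [0,0,0],
    [0,0,0],
    [0,0,0],
    [0,0,0],
    [0,0,0],
  ],
)

```text
time_s: 17.4
ee_pos: [511.6, -155.0, 412.9]
orientation: [[0.233, 0.973, 0.001], [0.973, -0.233, -0.001], [-0.001, 0.001, -1.0]]
force: [-0.2, -0.3, -0.6]
finger_gap: 68.1
grasp_force: 0.0
```

```bash
python3 - <<'E'
from h import *
s=r.read_state();print(s["ee_pos"])
im=r.get_image("wrist")
for p in r.mark_of("crank_knob",im)[:2]: print(p["p"],atz(im,px(p),180))
for p in r.mark_of("gear_mark",im)[:1]: print(p["p"],atz(im,px(p),103))
E
```

```text
[ 511.63120425 -155.01257386  412.89905232]
0.64 [ 615.38859316 -109.94726569  180.        ]
0.55 [ 512.83520935 -149.27391061  180.        ]
```

>>> carry_out(
  claw=[0.2,0.2,0.2,0.5,0.8],
  offset=[
    [0.0035,0,0.036],
    [0,0,0.036],
    [0,0,0],
    [0,0,0],
    [0,0,0],
  ],
  turn=[
    [0,0,0],
    [0,0,0],
    [0,0,0],
    [0,0,0],
    [0,0,0],
  ],
)

```text
time_s: 18.05
ee_pos: [514.6, -147.6, 342.6]
orientation: [[0.228, 0.974, 0.003], [0.974, -0.228, -0.0], [0.0, 0.003, -1.0]]
force: [1.2, -0.3, 0.3]
finger_gap: 40.3
grasp_force: 0.0
```

>>> carry_out(
  claw=[0.8,0.8,0.8],
  offset=[
    [0,0,0],
    [0,0,0],
    [0,0,0],
  ],
  turn=[
    [0,0,0],
    [0,0,0],
    [0,0,0],
  ],
)

```text
time_s: 18.35
ee_pos: [514.3, -147.9, 342.8]
orientation: [[0.228, 0.974, 0.004], [0.974, -0.228, -0.0], [0.001, 0.004, -1.0]]
force: [0.2, 1.3, 5.4]
finger_gap: 26.9
grasp_force: 58.5
```

```bash
python3 arc.py 538.2 -92 162 15 -1.0 65
```

```text
r 60.82355046899073 a0 -113.139525000714 sweep -84.86047499928601 x ang 76.80057305343989
[0.0011, -0.0059, 0] [0, 0, 0.0667]
[0.0013, -0.0059, 0] [0, 0, 0.0667]
[0.0015, -0.0059, 0] [0, 0, 0.0667]
[0.0016, -0.0059, 0] [0, 0, 0.0667]
[0.0018, -0.0058, 0] [0, 0, 0.0667]
[0.002, -0.0058, 0] [0, 0, 0.0667]
[0.0022, -0.0058, 0] [0, 0, 0.0667]
[0.0024, -0.0057, 0] [0, 0, 0.0667]
[0.0026, -0.0057, 0] [0, 0, 0.0667]
[0.0028, -0.0056, 0] [0, 0, 0.0667]
[0.003, -0.0055, 0] [0, 0, 0.0667]
[0.0032, -0.0055, 0] [0, 0, 0.0667]
[0.0034, -0.0054, 0] [0, 0, 0.0667]
[0.0036, -0.0053, 0] [0, 0, 0.0667]
[0.0038, -0.0052, 0] [0, 0, 0.0667]
```

```bash
python3 arc.py 538.2 -92 162 15 -1.0
```

```text
r 60.82355046899073 a0 -113.139525000714 sweep -84.86047499928601 x ang 76.80057305343989
[0.0013, -0.0059, 0] [0, 0, 0.0667]
[0.0015, -0.0058, 0] [0, 0, 0.0667]
[0.0017, -0.0058, 0] [0, 0, 0.0667]
[0.0019, -0.0057, 0] [0, 0, 0.0667]
[0.0021, -0.0056, 0] [0, 0, 0.0667]
[0.0022, -0.0056, 0] [0, 0, 0.0667]
[0.0024, -0.0055, 0] [0, 0, 0.0667]
[0.0026, -0.0054, 0] [0, 0, 0.0667]
[0.0028, -0.0053, 0] [0, 0, 0.0667]
[0.0029, -0.0052, 0] [0, 0, 0.0667]
[0.0031, -0.0051, 0] [0, 0, 0.0667]
[0.0033, -0.005, 0] [0, 0, 0.0667]
[0.0034, -0.0049, 0] [0, 0, 0.0667]
[0.0036, -0.0048, 0] [0, 0, 0.0667]
[0.0037, -0.0047, 0] [0, 0, 0.0667]
```

>>> carry_out(
  claw=[0.8,0.8,0.8,0.8,0.8],
  offset=[
    [0.0013,-0.0059,0],
    [0.0015,-0.0058,0],
    [0.0017,-0.0058,0],
    [0.0019,-0.0057,0],
    [0.0021,-0.0056,0],
  ],
  turn=[
    [0,0,0.067],
    [0,0,0.067],
    [0,0,0.067],
    [0,0,0.067],
    [0,0,0.067],
  ],
)

```text
time_s: 18.85
ee_pos: [491.9, -132.3, 342.7]
orientation: [[0.541, 0.841, 0.007], [0.841, -0.541, -0.007], [-0.003, 0.01, -1.0]]
force: [1.2, -15.1, 1.3]
finger_gap: 26.5
grasp_force: 61.2
```

```bash
python3 arc.py 538.2 -92 162 10 -0.66
```

```text
r 61.37959163465923 a0 -139.01525071454063 sweep -58.98474928545933 x ang 57.23217604737107
[0.0021, -0.006, 0] [0, 0, 0.066]
[0.0023, -0.0059, 0] [0, 0, 0.066]
[0.0025, -0.0058, 0] [0, 0, 0.066]
[0.0027, -0.0057, 0] [0, 0, 0.066]
[0.0029, -0.0056, 0] [0, 0, 0.066]
[0.0031, -0.0055, 0] [0, 0, 0.066]
[0.0033, -0.0054, 0] [0, 0, 0.066]
[0.0035, -0.0052, 0] [0, 0, 0.066]
[0.0037, -0.0051, 0] [0, 0, 0.066]
[0.0039, -0.005, 0] [0, 0, 0.066]
```

>>> carry_out(
  claw=[0.8,0.8,0.8,0.8,0.8],
  offset=[
    [0.0021,-0.006,0],
    [0.0023,-0.0059,0],
    [0.0025,-0.0058,0],
    [0.0027,-0.0057,0],
    [0.0029,-0.0056,0],
  ],
  turn=[
    [0,0,0.066],
    [0,0,0.066],
    [0,0,0.066],
    [0,0,0.066],
    [0,0,0.066],
  ],
)

```text
time_s: 19.35
ee_pos: [477.1, -103.9, 342.8]
orientation: [[0.784, 0.62, 0.005], [0.62, -0.784, -0.007], [0.0, 0.009, -1.0]]
force: [-4.2, -15.6, 7.5]
finger_gap: 26.6
grasp_force: 61.6
```

```bash
python3 arc.py 538.2 -92 160 5 -0.33
```

```text
r 62.20787871594446 a0 -168.93237885524496 sweep -31.067621144755016 x ang 38.3293875974706
[0.0034, -0.0058, 0] [0, 0, 0.066]
[0.0037, -0.0057, 0] [0, 0, 0.066]
[0.0039, -0.0055, 0] [0, 0, 0.066]
[0.0041, -0.0053, 0] [0, 0, 0.066]
[0.0043, -0.0052, 0] [0, 0, 0.066]
```

>>> carry_out(
  claw=[0.8,0.8,0.8,0.8,0.8],
  offset=[
    [0.0034,-0.0058,0],
    [0.0037,-0.0057,0],
    [0.0039,-0.0055,0],
    [0.0041,-0.0053,0],
    [0.0043,-0.0052,0],
  ],
  turn=[
    [0,0,0.066],
    [0,0,0.066],
    [0,0,0.066],
    [0,0,0.066],
    [0,0,0.066],
  ],
)

```text
time_s: 19.85
ee_pos: [478.9, -70.2, 342.7]
orientation: [[0.943, 0.333, 0.004], [0.333, -0.943, -0.005], [0.002, 0.006, -1.0]]
force: [-2.1, -20.7, 3.5]
finger_gap: 26.7
grasp_force: 61.7
```

>>> carry_out(
  claw=[0.8,0.8,0.6,0.4,0.2],
  offset=[
    [0,0,0],
    [0,0,0],
    [0,0,0],
    [0,0,0],
    [0,0,0],
  ],
  turn=[
    [0,0,0],
    [0,0,0],
    [0,0,0],
    [0,0,0],
    [0,0,0],
  ],
)

```text
time_s: 20.35
ee_pos: [478.6, -68.7, 341.3]
orientation: [[0.941, 0.338, 0.002], [0.338, -0.941, 0.0], [0.002, 0.0, -1.0]]
force: [0.0, -0.4, -0.1]
finger_gap: 61.9
grasp_force: 0.0
```

>>> carry_out(
  claw=[0.2,0.2,0.2,0.2,0.2],
  offset=[
    [0,0,0],
    [0,0,-0.04],
    [0,0,-0.04],
    [0,0,-0.02],
    [0,0,0],
  ],
  turn=[
    [0,0,0],
    [0,0,0],
    [0,0,0],
    [0,0,0],
    [0,0,0],
  ],
)

```text
time_s: 20.85
ee_pos: [478.9, -68.8, 443.7]
orientation: [[0.941, 0.338, 0.006], [0.338, -0.941, -0.0], [0.005, 0.002, -1.0]]
force: [0.9, -0.0, -0.6]
finger_gap: 68.4
grasp_force: 0.0
```

```bash
python3 - <<'E'
from h import *
s=r.read_state();print(s["ee_pos"],s["force"])
gc=np.array([557.5,1.]);pv=np.array([573.8,79.3]);cr=np.array([538.2,-92.])
for n in("wrist","top"):
    im=r.get_image(n);cv2.imwrite(f"pics/{n}7.png",im["color"])
    for k,z in dict(keeper_pin=136,gear_mark=103,crank_knob=180).items():
        for p in r.mark_of(k,im)[:1]:
            w=atz(im,px(p),z)[:2];o=dict(keeper_pin=pv,gear_mark=gc,crank_knob=cr)[k];v=w-o
            print(n,k,round(p["p"],2),w.round(1),np.hypot(*v).round(1),np.degrees(np.arctan2(v[1],v[0])).round(1))
E
```

```text
[478.90706    -68.78784033 443.68436767] [ 0.89031067 -0.01797493 -0.60675022]
wrist keeper_pin 0.82 [566.5  41.4] 38.6 -100.9
wrist gear_mark 0.93 [592.5 -25.7] 44.0 -37.4
top keeper_pin 0.8 [567.4  44.3] 35.5 -100.3
top gear_mark 0.62 [597.3 -27. ] 48.6 -35.2
top crank_knob 0.91 [468.5 -77.2] 71.2 168.0
```

View pics/wrist7.png

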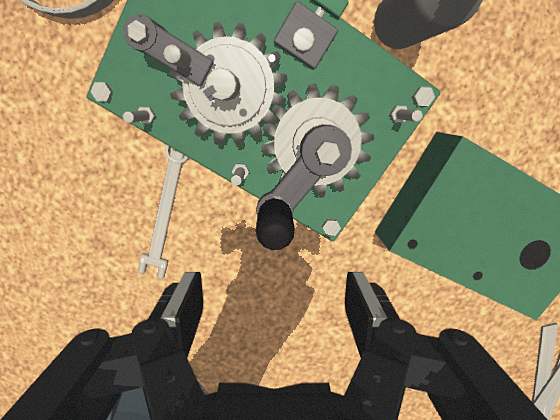

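The picture shows the keeper lying over the boss, both gears in mesh, the mark carried about 85° round to (272,57), and the gripper clear of everything.

```bash
python3 -c "
from rig import r
print(r.finish_job())"
```

```text
the job is handed in; nothing more can be done
None
```

The job is handed in, but the system returned no verdict: the gear is pressed home in mesh with a peak wrist reading of about 22 N, the keeper is in against its stop, the crank has carried the mark round about 85°, and the arm is clear with nothing else on the bench touched.

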